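# Hook down the flap of the lens-blank cupboard

### The job

Take the hook-ended pole from the walnut rack, put its hook through the eye on top of the small cupboard's steel flap, and swing the flap fully down with it. Then unhook the pole and hang it back upright between the rack's rails.

Things in the scene. Friction and masses are not known exactly. Their poses are not given: they have to be found in the camera images.
- hook: Upright L-shaped pole. Origin on the axis of its level steel toe, z up. The 7 mm toe runs from y=+22 mm to its tip at y=-22 mm, the robot's right. At y=+22 a 9 mm shank rises to a brass guard disc (58 mm wide, z 75 to 80) and a square wooden handle (22 x 22 mm, z 80 to 142). 0.18 kg. Hangs on the rack, toe along the rails, beside two round-knobbed brass polishing tools (any order, 85 mm apart).
- rack: Fixed walnut rack. Origin on the counter under its middle, z up. Two level rails along y, 324 mm long, 22 mm wide, tops 100 mm above the counter, with a 30 mm gap between them centred on x=0; end boards close the space below at y=-146 and +146 mm. A tool hangs with its shank in the gap and its guard flat on both rails; the hook's origin is then 25 mm above the counter.
- eye (a point): Centre of the steel ring (34 mm clear opening, 8 mm bar) on the free edge of the cupboard's steel flap (176 mm wide). The opening faces along y, level and parallel to the hinge. z points away from the hinge, whose axis is 152 mm along -z and 60 mm above the counter; the flap's edge is 29 mm along -z. Turns with the flap. The cupboard (180 mm wide, 185 mm high) is behind, at +x.
- flap (a joint): Angle of the flap, rad: 0 upright and shut, eye on top; 1.57 level, at its stop, swung out from the cupboard's front towards the robot. Starts at 0 to 0.3. The hinge is stiff and stays where it is left; 2 to 4 N at the eye swings it.
Things that resemble listed ones, but are neither listed nor needed, are in the scene too. What is shaped like the hook but black or turquoise is not meant.

How it is judged (in metres and radians):
On the way, in this order (a step that is already met when the one before it is completed fails the run):
1. the pole's toe is through the eye while the flap is still up (distance between hook and eye below 0.026 m and value of joint flap below 0.6 rad), for 0.1 s.
2. the flap is swung down with the toe still in the eye (value of joint flap above 1.4 rad and distance between hook and eye below 0.026 m), for 0.1 s.
At the end, for the whole second after the job is handed in: The flap is down past 1.4 rad of its 1.57; the pole hangs released and still between the rack's rails, its guard on them (origin 25 mm up, within 8 mm), within 10 degrees of upright. Any place along the rails will do (value of joint flap above 1.4 rad and z of hook in the frame of rack between 0.017 and 0.033 m and x of hook in the frame of rack between -0.03 and 0.03 m and y of hook in the frame of rack between -0.15 and 0.15 m and angle between hook's own z axis and vertical below 0.17 rad and linear speed of hook below 0.02 m/s); the robot touches nothing.
It also fails if it takes over 64 s, if anything falls off the work surface, if the arm or the gripper's body presses on something with over 40 N, if the wrist force passes 120 N, or if a joint passes its speed limit or range.

### The arm

A 6-joint arm with a two-finger parallel gripper is mounted at the origin on the work surface. World frame = base frame: x ahead of the robot, y to its left, z up, the work surface at z = 0. Lengths are in m, angles in degrees, forces in N, time in s.
With the tool pointing down it reaches from about 0.275 to 0.75 m from the base axis. Payload 10.2 kg.
Tool frame: the origin (TCP) lies midway between the tips of the shut fingers; the grasp point (between the pads) lies ctrl.grip_depth behind it (ctrl.grip_depth is the distance from the TCP to the grasp point, in m); z points along the fingers, y is the line along which they close (so a half turn about z gives the same grasp; the last joint's range is limited). The gripper opens to 88 mm and grips with 3 to 60 N. Pads are 18 mm wide; open, the fingers measure 123 mm over their backs; the gripper's body (75 mm by 187 mm) begins 45 mm behind the grasp point.
Start: joints at [-81.899, 17.928, 85.812, -0, 76.261, -12.8], TCP at [0.187, -0.49, 0.214] pointing down, gripper open.
Joint ranges: [-168.41, 168.41], [-55.51, 124.54], [10.69, 146.95], [-70.63, 250.63], [1, 178], [-165.06, 165.06]. Speed limits (degrees/s): [136.94, 136.94, 172.46, 180, 180, 180].

### API

Orientations are given as [roll, pitch, yaw] about the fixed x, y, z axes, in that order (R = Rz(yaw) Ry(pitch) Rx(roll)).
In Python, from workcell import ctrl gives the robot as it stands.
- The arm moves only by the tool arm_command, never from a script. Its argument "motion" is a list of rows, each a list of 7 numbers: the shift along the tool's x, y, z each as a share of 0.15 m, from -1 to 1, then the turn, a rotation vector about the tool's x, y, z each as a share of pi/2 rad, from -1 to 1, then the opening, from 0 (shut) to 1 (fully open). A call has 1 to 8 rows; each row is the pose to reach, as a shift and turn from the pose commanded when the call began, along the tool's axes at that moment; what a row does not reach only later rows make up. A row lasts 1/12 s, in which the tool goes at most 41.7 mm and 7.16 degrees, less where a joint would pass 70% of its speed; a pose out of reach is approached as far as the arm can. A call with a number of a shift or a turn outside -1 to 1 is refused whole. A call with a gripper value outside its range is refused whole. The fingers move at their own pace and stop on an object; "newtons" is the grip in N (left out, the last holds). Time passes only in rows, so rows that repeat a pose let the fingers close. It gives the time, the measured TCP pose, the force, the opening and the grip force at its end, in the units of the state.
- ctrl.sense(): the state, without advancing time (a new reading comes with each control period).
- ctrl.camera(name): name is "scene" or "top" or "wrist"; returns the picture (420x560x3 uint8, blue, green, red); there is no depth.
- ctrl.camera_info(name): a dict with "K" (3x3 intrinsics, pixels), "cam_to_world" (4x4, takes a point from camera to world coordinates); the wrist camera has in their place "mount" (4x4, takes a point from camera to tool coordinates, whose origin is the TCP and whose axes are the flange's). Camera axes: x right, y down, z forward; pixel columns grow to the right and rows downward; lengths in m; the calibration is good to about 2 mm. A picture is of the moment at which its call begins: read the wrist's pose just before it. camera_info takes no time and is no camera call.
- ctrl.sign_off(): hands the job in; it is judged then, once.
The state is a dict: "time": time; "joint_pos": joint angles; "joint_velocities": joint speeds; "joint_torque": joint torques, N m; "tool_pos": TCP position; "ee_rot": TCP orientation; "wrist_force": force on the tool from outside, world axes, zero at the start; "moment": the same for the moment, N m; "grip_width": finger opening in m; "grasp_force": force on a finger pad.
Only numpy, scipy, OpenCV 4.12 (cv2) and the standard library are available. Lean on these libraries where they do the work, as an engineer would, in place of code of your own. Each camera call takes 0.05 s, during which the arm holds its last target. There are 200 camera calls.

## Working session

There is one attempt and no reset: what is moved stays moved. The work goes in short steps, Python scripts to look and compute and a tool call to move; the robot and the scene stay as the last step left them, time stands still between calls to the robot, and variables do not carry over. Pictures are saved under pics/ and viewed, at most 10 in all, crops included, and the job is handed in when it is done.

Besides the shell and the picture viewer there is one more tool, called after ">>>" as name(argument=value, ...), one argument or row to a line, values as JSON. arm_command: Moves the arm, as the interface text tells. Its arguments: {"type":"object","properties":{"motion":{"type":"array","items":{"type":"array","items":{"type":"number","minimum":-1,"maximum":1}}},"newtons":{"type":"number"}},"required":["motion"]}

```bash
mkdir -p pics; python3 - <<'E'
from workcell import ctrl
import cv2,numpy as np
for n in("scene","top"):
    i=ctrl.camera_info(n);print(n,np.round(i["K"],1).tolist(),np.round(i["cam_to_world"],4).tolist())
    cv2.imwrite(f"pics/{n}0.png",ctrl.camera(n))
print(np.round(ctrl.camera_info("wrist")["mount"],4).tolist(),ctrl.grip_depth)
print(ctrl.sense())
E
```

```text
scene [[379.2, 0.0, 278.7], [0.0, 379.2, 208.2], [0.0, 0.0, 1.0]] [[0.4466, 0.6773, -0.5847, 0.9044], [0.8946, -0.3498, 0.2781, -0.0786], [-0.0162, -0.6472, -0.7621, 0.6413], [0.0, 0.0, 0.0, 1.0]]
top [[436.2, 0.0, 277.4], [0.0, 436.2, 206.0], [0.0, 0.0, 1.0]] [[-0.0287, -0.9975, 0.0652, 0.4437], [-0.9993, 0.0303, 0.0231, 0.113], [-0.025, -0.0645, -0.9976, 1.0013], [0.0, 0.0, 0.0, 1.0]]
[[0.0003, -0.9539, -0.3, 0.077], [1.0, -0.0001, 0.001, -0.0], [-0.001, -0.3, 0.9539, -0.1713], [0.0, 0.0, 0.0, 1.0]] 0.0187
{'time': 0.1, 'joint_pos': array([-8.18993710e+01,  1.79535071e+01,  8.58477363e+01,  1.73057037e-04,
        7.62607798e+01, -1.28003634e+01]), 'joint_velocities': array([ 0.13572243, -0.11800967, -0.21649411, -0.05421047, -0.02561627,
        0.07870251]), 'joint_torque': array([ 2.38066918e-03, -4.02807605e+01, -2.52642560e+01,  6.95601013e-02,
        3.42560664e-02, -6.85874465e-05]), 'tool_pos': array([ 0.18724702, -0.4902197 ,  0.21335532]), 'ee_rot': array([-1.79939555e+02, -1.39054075e-02,  2.09009438e+01]), 'wrist_force': array([0.07905409, 0.51514714, 0.22203848]), 'moment': array([-0.03265377,  0.02077697,  0.05372585]), 'grasp_force': 0.0, 'grip_width': 0.08813803572031256}
```

View pics/scene0.png

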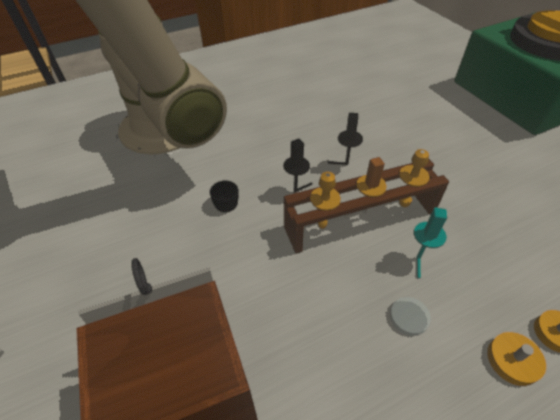

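View pics/top0.png

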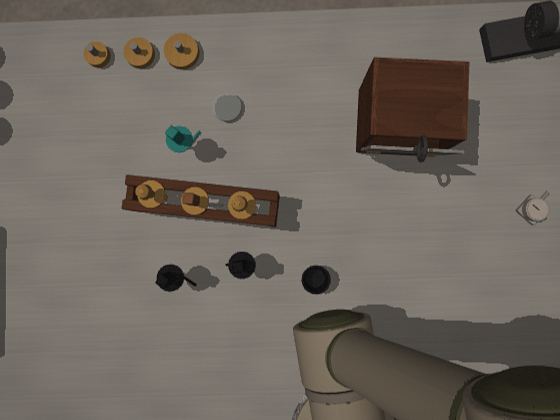

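The candidates are rack tools at top (150,193), (195,200) and (242,205), blacks at (170,277) and (242,265), and turquoise at (180,138). Only the middle rack tool, at top (195,200) and scene (374,172), has a square wooden handle. The other two rack tools have round brass knobs, and the black and turquoise poles are excluded. I'll confirm this in an enlarged crop.

```bash
python3 - <<'E'
import cv2,numpy as np
a=cv2.imread("pics/scene0.png");b=cv2.imread("pics/top0.png")
f=lambda im,x,y,w,h,s:cv2.resize(im[y:y+h,x:x+w],None,fx=s,fy=s,interpolation=cv2.INTER_CUBIC)
c=np.zeros((600,800,3),np.uint8)
def put(p,x,y): c[y:y+p.shape[0],x:x+p.shape[1]]=p
put(f(a,280,140,175,115,2.28),0,0)      #399x262
put(f(b,115,170,170,60,2.35),400,0)
put(f(a,75,250,180,140,2.2),0,265)
put(f(b,345,50,130,140,3),405,150)
cv2.imwrite("pics/crop0.png",c)
E
```

```text
(no output)
```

View pics/crop0.png

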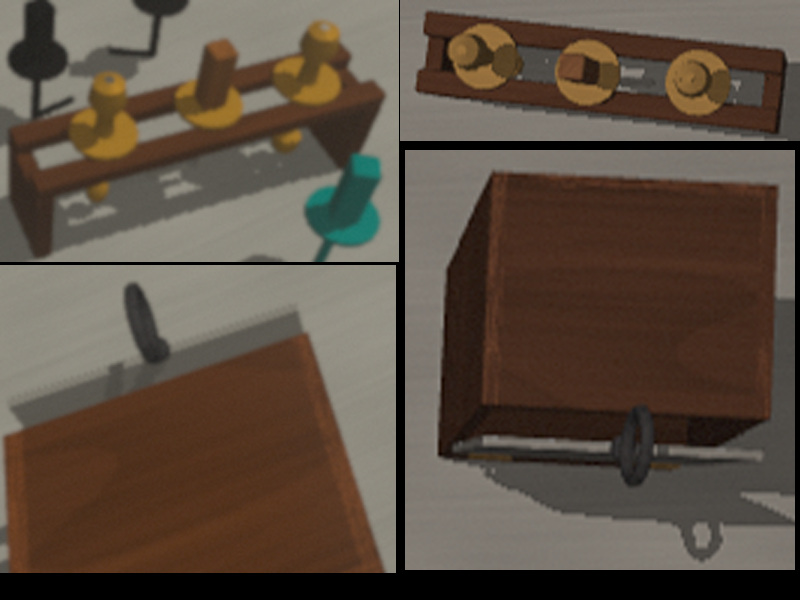

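The crop confirms it: the middle tool has the square wooden handle, and its toe runs along the rack. The eye ring is at top ≈(422,149) and scene ≈(141,276). Next I'll measure.

```bash
cat > h.py <<'E'
import cv2,numpy as np
from workcell import ctrl
from scipy.spatial.transform import Rotation as R
def ray(n,p):
    i=ctrl.camera_info(n);T=np.array(i["cam_to_world"]);d=T[:3,:3]@np.linalg.inv(i["K"])@[p[0],p[1],1.]
    return T[:3,3],d
def onz(n,p,z):
    o,d=ray(n,p);return o+d*(z-o[2])/d[2]
def tri(p1,p2,n1="top",n2="scene"):
    (o1,d1),(o2,d2)=ray(n1,p1),ray(n2,p2)
    s=np.linalg.lstsq(np.c_[d1,-d2],o2-o1,rcond=None)[0];a,b=o1+s[0]*d1,o2+s[1]*d2
    return (a+b)/2,np.linalg.norm(a-b)
def blobs(im,lo,hi,box,minA=20):
    x,y,w,h=box;m=cv2.inRange(cv2.cvtColor(im,cv2.COLOR_BGR2HSV),lo,hi);k=np.zeros_like(m);k[y:y+h,x:x+w]=m[y:y+h,x:x+w]
    return [c for c in cv2.findContours(k,cv2.RETR_EXTERNAL,cv2.CHAIN_APPROX_NONE)[0] if cv2.contourArea(c)>minA]
E
python3 - <<'E'
from h import *
a=cv2.imread("pics/scene0.png");b=cv2.imread("pics/top0.png")
H=cv2.cvtColor(b,cv2.COLOR_BGR2HSV);Hs=cv2.cvtColor(a,cv2.COLOR_BGR2HSV)
print("hsv rail",H[183,170],H[214,220],"brass",H[188,157],H[197,208],"handle",H[198,194],"ring top",H[149,420],H[160,421],"cup",H[100,420],"scene ring",Hs[275,138],Hs[288,146])
q=lambda p:p.reshape(-1,2)
print("rack")
for c in blobs(b,(0,70,20),(14,255,130),(110,165,185,70),300):
    r=cv2.boxPoints(cv2.minAreaRect(c));print(r.round(1).tolist(),[onz("top",p,.1)[:2].round(4).tolist() for p in r])
print("brass top")
for c in blobs(b,(14,110,90),(30,255,255),(110,165,185,70),50):
    print(cv2.contourArea(c),cv2.minEnclosingCircle(c),cv2.boundingRect(c))
print("ring")
for c in blobs(b,(0,0,0),(180,80,75),(410,130,22,35),20): print("t",cv2.boundingRect(c),cv2.minAreaRect(c))
for c in blobs(a,(0,0,0),(180,80,80),(125,252,35,45),20): print("s",cv2.boundingRect(c),cv2.minAreaRect(c))
print("cup")
for c in blobs(b,(0,70,20),(14,255,200),(350,50,130,110),300):
    ap=cv2.approxPolyDP(cv2.convexHull(c),3,True);print(q(ap).tolist())
E
```

```text
hsv rail [ 10 138  76] [ 10 150  73] brass [ 17 150 151] [19 84 67] handle [ 10 145  44] ring top [ 0 18 42] [20 21 36] cup [ 10 147  66] scene ring [18 21 62] [10 16 49]
rack
[[121.0999984741211, 209.0], [125.0, 174.0], [279.29998779296875, 191.39999389648438], [275.3999938964844, 226.39999389648438]] [[0.5062, 0.4605], [0.5796, 0.4517], [0.5328, 0.129], [0.4605, 0.1393]]
brass top
157.5 ((193.88983154296875, 201.19491577148438), 13.407001495361328) (181, 195, 27, 20)
572.0 ((241.30870056152344, 204.7652130126953), 14.251653671264648) (228, 191, 28, 29)
128.0 ((195.5, 194.0), 11.884963989257812) (184, 187, 24, 11)
359.5 ((149.4002227783203, 193.2353515625), 14.572774887084961) (135, 180, 29, 28)
ring
t (410, 135, 22, 28) ((423.3440246582031, 149.89199829101562), (20.681291580200195, 25.23497200012207), 34.69515609741211)
s (132, 259, 21, 38) ((141.0159454345703, 277.33587646484375), (39.806304931640625, 13.2543306350708), 72.34988403320312)
cup
[[374, 57], [468, 62], [466, 139], [448, 148], [356, 151], [359, 89]]
```

```bash
python3 - <<'E'
from h import *
for s in [(141,277),(140.5,275.5)]:
    for t in [(422.5,148.3)]: print("eye",tri(t,s))
for p in [(194.5,201),(241.8,205.3),(149.3,193.8)]: print("guard",onz("top",p,.105).round(4))
b=cv2.imread("pics/top0.png")
for p in [(374,57),(468,62),(466,139),(366.5,135)]: print("cup top",onz("top",p,.185).round(4))
# flap top edge (bright line) ends in top crop
for p in [(361,150),(462,153)]: print("flapedge",onz("top",p,.18).round(4))
# scene: cupboard top corners
for p in [(78,327),(213,288)]: print("cup scene",onz("scene",p,.185).round(4))
print("hand",tri((196,198),(376,161)))
E
```

```text
eye (array([ 0.59333136, -0.13508668,  0.20657346]), np.float64(0.0030856373078417274))
eye (array([ 0.59279106, -0.13454106,  0.20921881]), np.float64(0.0025293000009110832))
guard [0.5178 0.3051 0.105 ]
guard [0.5059 0.2072 0.105 ]
guard [0.5357 0.3993 0.105 ]
cup top [ 0.7761 -0.0605  0.185 ]
cup top [ 0.7594 -0.2372  0.185 ]
cup top [ 0.612  -0.2252  0.185 ]
cup top [ 0.626 -0.04   0.185]
flapedge [ 0.5987 -0.0294  0.18  ]
flapedge [ 0.5867 -0.2183  0.18  ]
cup scene [ 0.6139 -0.2242  0.185 ]
cup scene [ 0.6397 -0.0535  0.185 ]
hand (array([0.52153537, 0.29345648, 0.17050357]), np.float64(0.01250131414501391))
```

```bash
cat >> h.py <<'E'
def plan(wps,start=None,dec=2):
    "wps: (x,y,z,yaw) with tool down; prints one row per call (shares)"
    s=ctrl.sense()
    p,r=(np.array(s["tool_pos"]),R.from_euler("xyz",s["ee_rot"],degrees=True)) if start is None else start
    for w in wps:
        q=R.from_euler("xyz",[180,0,w[3]],degrees=True)
        d=r.inv().apply(np.array(w[:3])-p)/.15; t=(r.inv()*q).as_rotvec()/(np.pi/2)
        v=np.r_[d,t].round(dec); n=max(np.linalg.norm(d)*.15/.0417,np.linalg.norm(t)*90/7.16)
        print(w,"->",v.tolist(),"rows",round(n,1),"TOO FAR" if abs(v).max()>1 else "")
        p,r=p+r.apply(v[:3]*.15),r*R.from_rotvec(v[3:]*np.pi/2)
def wray(cam,p):
    "ray for wrist; cam = (tool_pos, ee_rot)"
    i=ctrl.camera_info("wrist");M=np.array(i["mount"]);Q=R.from_euler("xyz",cam[1],degrees=True)
    d=Q.apply(M[:3,:3]@np.linalg.inv(i["K"])@[p[0],p[1],1.]);return np.array(cam[0])+Q.apply(M[:3,3]),d
E
python3 - <<'E'
from h import *
plan([(.31,-.41,.30,45),(.37,-.27,.36,75),(.50,-.15,.36,84.5)])
print(ctrl.camera_info("wrist")["K"])
E
```

```text
(0.31, -0.41, 0.3, 45) -> [0.96, -0.21, -0.58, -0.0, -0.0, -0.27] rows 4.1 
(0.37, -0.27, 0.36, 75) -> [0.94, -0.37, -0.4, -0.0, -0.0, -0.33] rows 4.2 
(0.5, -0.15, 0.36, 84.5) -> [1.0, 0.62, 0.0, -0.0, -0.0, -0.11] rows 4.2 
[[293.08407239   0.         279.47623709]
 [  0.         293.08407239 205.63538559]
 [  0.           0.           1.        ]]
```

>>> arm_command(
  motion=[
    [0.96,-0.21,-0.58,0,0,-0.27,1],
    [0.96,-0.21,-0.58,0,0,-0.27,1],
    [0.96,-0.21,-0.58,0,0,-0.27,1],
    [0.96,-0.21,-0.58,0,0,-0.27,1],
    [0.96,-0.21,-0.58,0,0,-0.27,1],
  ],
)

```text
time: 0.52
tool_pos: [0.3144, -0.4076, 0.3045]
ee_rot: [179.7, 0.0, 45.6]
wrist_force: [-0.2, 0.7, 0.8]
grip_width: 0.0878
grasp_force: 0.0
```

>>> arm_command(
  motion=[
    [0.94,-0.37,-0.4,0,0,-0.33,1],
    [0.94,-0.37,-0.4,0,0,-0.33,1],
    [0.94,-0.37,-0.4,0,0,-0.33,1],
    [0.94,-0.37,-0.4,0,0,-0.33,1],
    [0.94,-0.37,-0.4,0,0,-0.33,1],
  ],
)

```text
time: 0.93
tool_pos: [0.3723, -0.2667, 0.3637]
ee_rot: [179.7, 0.1, 75.5]
wrist_force: [0.1, -0.6, 1.1]
grip_width: 0.0878
grasp_force: 0.0
```

>>> arm_command(
  motion=[
    [1,0.62,0,0,0,-0.11,1],
    [1,0.62,0,0,0,-0.11,1],
    [1,0.62,0,0,0,-0.11,1],
    [1,0.62,0,0,0,-0.11,1],
    [1,0.62,0,0,0,-0.11,1],
    [1,0.62,0,0,0,-0.11,1],
  ],
)

```text
time: 1.43
tool_pos: [0.5005, -0.1487, 0.3595]
ee_rot: [-179.9, -0.0, 84.9]
wrist_force: [0.1, -0.2, -0.0]
grip_width: 0.088
grasp_force: 0.0
```

```bash
python3 - <<'E'
from h import *
s=ctrl.sense();c=(s["tool_pos"].tolist(),s["ee_rot"].tolist());cv2.imwrite("pics/w1.png",ctrl.camera("wrist"))
print(s["time"],c);open("w1.txt","w").write(repr(c))
plan([(.50,-.01,.35,83),(.51,.135,.33,81.8),(.516,.28,.26,81.8)])
E
```

```text
1.4333 ([0.500454376558476, -0.14874387552417004, 0.35954462151859967], [-179.8931033103203, -0.04877844324692167, 84.94068636805774])
(0.5, -0.01, 0.35, 83) -> [0.93, -0.08, 0.07, -0.0, -0.0, 0.02] rows 3.4 
(0.51, 0.135, 0.33, 81.8) -> [0.97, -0.05, 0.13, -0.0, -0.0, 0.01] rows 3.5 
(0.516, 0.28, 0.26, 81.8) -> [0.96, -0.09, 0.47, -0.0, -0.0, 0.0] rows 3.9
```

View pics/w1.png

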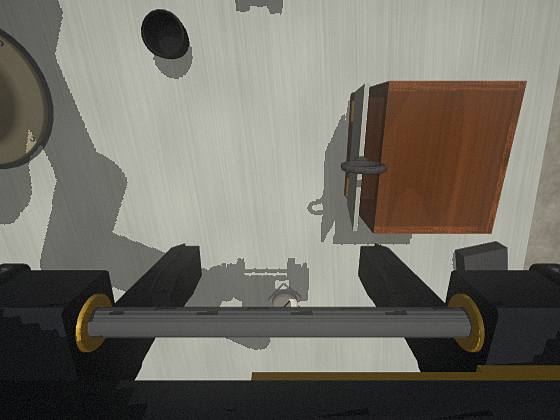

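The wrist view shows the eye ring nearly edge-on, spanning (341–387, 160–174) with its centre at ≈(364,167). The flap's free edge runs from (363,85) to (354,230), and the cupboard top from (388,81) to (491,233). Now I'll go on to the rack and take a second view of the eye on the way.

>>> arm_command(
  motion=[
    [0.93,-0.08,0.07,0,0,0.02,1],
    [0.93,-0.08,0.07,0,0,0.02,1],
    [0.93,-0.08,0.07,0,0,0.02,1],
    [0.93,-0.08,0.07,0,0,0.02,1],
    [0.93,-0.08,0.07,0,0,0.02,1],
  ],
)

```text
time: 1.9
tool_pos: [0.4992, -0.0088, 0.3504]
ee_rot: [-180.0, -0.0, 83.1]
wrist_force: [-0.4, -0.1, -0.0]
grip_width: 0.088
grasp_force: 0.0
```

>>> arm_command(
  motion=[
    [0.97,-0.05,0.13,0,0,0.01,1],
    [0.97,-0.05,0.13,0,0,0.01,1],
    [0.97,-0.05,0.13,0,0,0.01,1],
    [0.97,-0.05,0.13,0,0,0.01,1],
  ],
)

```text
time: 2.23
tool_pos: [0.5103, 0.1361, 0.3302]
ee_rot: [-180.0, -0.0, 82.0]
wrist_force: [0.1, -0.1, -0.1]
grip_width: 0.088
grasp_force: 0.0
```

>>> arm_command(
  motion=[
    [0.96,-0.09,0.47,0,0,0,1],
    [0.96,-0.09,0.47,0,0,0,1],
    [0.96,-0.09,0.47,0,0,0,1],
    [0.96,-0.09,0.47,0,0,0,1],
    [0.96,-0.09,0.47,0,0,0,1],
    [0.96,-0.09,0.47,0,0,0,1],
  ],
)

```text
time: 2.73
tool_pos: [0.5173, 0.2785, 0.2592]
ee_rot: [-179.9, 0.1, 82.1]
wrist_force: [0.4, -1.4, -0.5]
grip_width: 0.0878
grasp_force: 0.0
```

```bash
python3 - <<'E'
from h import *
s=ctrl.sense();c=(s["tool_pos"].tolist(),s["ee_rot"].tolist());im=ctrl.camera("wrist");cv2.imwrite("pics/w2.png",im)
print(s["time"],c);open("w2.txt","w").write(repr(c))
E
```

```text
2.7333 ([0.5173185614766465, 0.27848039133511243, 0.2591628313763676], [-179.89889935824678, 0.09012205580198557, 82.0750893639197])
```

View pics/w2.png

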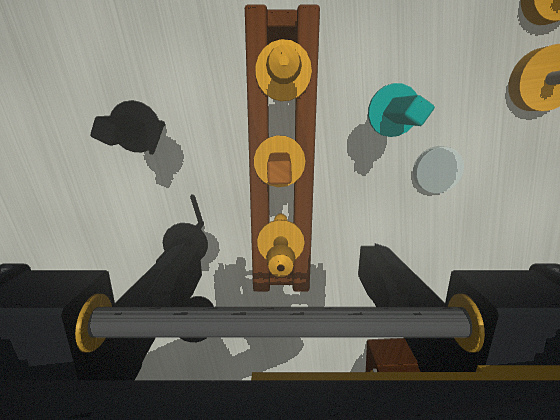

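The wrist view shows the rack aligned with the image vertical. The hook's guard is at ≈(279,162) and its square handle top at ≈(280,173), with the knobbed tools above and below it.

```bash
python3 - <<'E'
from h import *
w1=eval(open("w1.txt").read());w2=eval(open("w2.txt").read())
def wz(w,p,z): o,d=wray(w,p);return (o+d*(z-o[2])/d[2]).round(4)
im=cv2.imread("pics/w2.png")
for c in blobs(im,(14,100,60),(32,255,255),(245,130,70,62),50): print("brass",cv2.minEnclosingCircle(c),cv2.boundingRect(c),cv2.contourArea(c))
for c in blobs(im,(3,80,60),(13,255,255),(263,140,33,50),50): print("handle",cv2.boundingRect(c))
print("guard",wz(w2,(279,162),.105),"handle",wz(w2,(280,173),.167))
print("rack",[wz(w2,p,.1).tolist() for p in [(246,5),(320,6),(253,290),(311,290)]])
# eye: three rays
rs=[wray(w1,(364,167)),ray("top",(422.5,148.3)),ray("scene",(141,276.2))]
A=sum(np.eye(3)-np.outer(d,d)/(d@d) for o,d in rs);b=sum((np.eye(3)-np.outer(d,d)/(d@d))@o for o,d in rs)
e=np.linalg.solve(A,b);print("eye",e.round(4),[round(np.linalg.norm(np.cross(e-o,d/np.linalg.norm(d))),4) for o,d in rs])
print("cup",[wz(w1,p,.185).tolist() for p in [(388,81),(527,81),(491,233),(374,233)]])
print("flap edge",[wz(w1,p,.18).tolist() for p in [(363,85),(354,230)]])
E
```

```text
brass ((279.1190490722656, 160.92857360839844), 26.385883331298828) (253, 135, 53, 52) 2045.5
guard [0.5196 0.3038 0.105 ] handle [0.5206 0.3036 0.167 ]
rack [[0.5088, 0.4588, 0.1], [0.5799, 0.448, 0.1], [0.4629, 0.1423, 0.1], [0.5376, 0.132, 0.1]]
eye [ 0.5937 -0.135   0.209 ] [np.float64(0.0014), np.float64(0.0014), np.float64(0.0021)]
cup [[0.6274, -0.0485, 0.185], [0.7783, -0.0618, 0.185], [0.7621, -0.2401, 0.185], [0.6137, -0.2271, 0.185]]
flap edge [[0.6016, -0.0498, 0.18], [0.5896, -0.2229, 0.18]]
```

```bash
python3 - <<'E'
from h import *
plan([(.5198,.3040,.200,82)],dec=3)
plan([(.5198,.3040,.1195,82)],dec=3)
E
```

```text
(0.5198, 0.304, 0.2, 82) -> [0.175, -0.01, 0.402, 0.0, 0.0, -0.0] rows 1.6 
(0.5198, 0.304, 0.1195, 82) -> [0.175, -0.01, 0.939, 0.0, 0.0, -0.0] rows 3.4
```

>>> arm_command(
  motion=[
    [0.175,-0.01,0.2,0,0,0,1],
    [0.175,-0.01,0.4,0,0,0,1],
    [0.175,-0.01,0.6,0,0,0,1],
    [0.175,-0.01,0.75,0,0,0,1],
    [0.175,-0.01,0.85,0,0,0,1],
    [0.175,-0.01,0.935,0,0,0,1],
    [0.175,-0.01,0.935,0,0,0,1],
    [0.175,-0.01,0.935,0,0,0,1],
  ],
  newtons=40,
)

```text
time: 3.45
tool_pos: [0.52, 0.3043, 0.121]
ee_rot: [180.0, -0.0, 82.0]
wrist_force: [-0.1, -0.2, 0.8]
grip_width: 0.0882
grasp_force: 0.0
```

>>> arm_command(
  motion=[
    [0,0,0,0,0,0,0],
    [0,0,0,0,0,0,0],
    [0,0,0,0,0,0,0],
    [0,0,0,0,0,0,0],
    [0,0,0,0,0,0,0],
    [0,0,0,0,0,0,0],
    [0,0,0,0,0,0,0],
    [0,0,0,0,0,0,0],
  ],
  newtons=40,
)

```text
time: 4.12
tool_pos: [0.5189, 0.3062, 0.1201]
ee_rot: [-180.0, -0.0, 82.1]
wrist_force: [0.7, 0.5, -0.6]
grip_width: 0.037
grasp_force: 0.0
```

>>> arm_command(
  motion=[
    [0,0,0,0,0,0,0],
    [0,0,0,0,0,0,0],
    [0,0,0,0,0,0,0],
    [0,0,0,0,0,0,0],
    [0,0,0,0,0,0,0],
    [0,0,0,0,0,0,0],
  ],
)

```text
time: 4.62
tool_pos: [0.519, 0.3061, 0.1201]
ee_rot: [180.0, -0.0, 82.1]
wrist_force: [1.7, -1.1, 0.2]
grip_width: 0.0217
grasp_force: 40.0
```

>>> arm_command(
  motion=[
    [0,0,-0.2,0,0,0,0],
    [0,0,-0.4,0,0,0,0],
    [0,0,-0.6,0,0,0,0],
    [0,0,-0.8,0,0,0,0],
    [0,0,-1,0,0,0,0],
    [0,0,-1,0,0,0,0],
    [0,0,-1,0,0,0,0],
  ],
)

```text
time: 5.2
tool_pos: [0.5191, 0.3063, 0.2707]
ee_rot: [179.9, -0.0, 82.1]
wrist_force: [0.7, -0.0, -3.0]
grip_width: 0.0216
grasp_force: 40.0
```

>>> arm_command(
  motion=[
    [0,0,-0.2,0,0,0,0],
    [0,0,-0.4,0,0,0,0],
    [0,0,-0.6,0,0,0,0],
    [0,0,-0.6,0,0,0,0],
    [0,0,-0.6,0,0,0,0],
  ],
)

```text
time: 5.62
tool_pos: [0.519, 0.3062, 0.359]
ee_rot: [-180.0, 0.0, 82.1]
wrist_force: [-0.9, 0.2, -2.6]
grip_width: 0.0215
grasp_force: 40.0
```

```bash
python3 - <<'E'
from h import *
s=ctrl.sense();print(s["time"],s["tool_pos"],s["ee_rot"],s["wrist_force"],s["grip_width"],s["grasp_force"])
a=ctrl.camera("scene");cv2.imwrite("pics/s3.png",a)
cv2.imwrite("pics/s3c.png",cv2.resize(a[40:260,250:500],None,fx=2.4,fy=2.4))
plan([(.51,.15,.355,83),(.52,.0,.36,85)])
E
```

```text
5.6167 [0.51903111 0.30619852 0.35900317] [-1.79956971e+02  2.02290116e-02  8.21032810e+01] [-0.89956679  0.21334297 -2.61527322] 0.02153806155514638 39.95916583109647
(0.51, 0.15, 0.355, 83) -> [-1.04, 0.09, 0.02, -0.0, 0.0, -0.01] rows 3.7 TOO FAR
(0.52, 0.0, 0.36, 85) -> [-0.98, 0.18, -0.03, -0.0, 0.0, -0.02] rows 3.6
```

View pics/s3c.png

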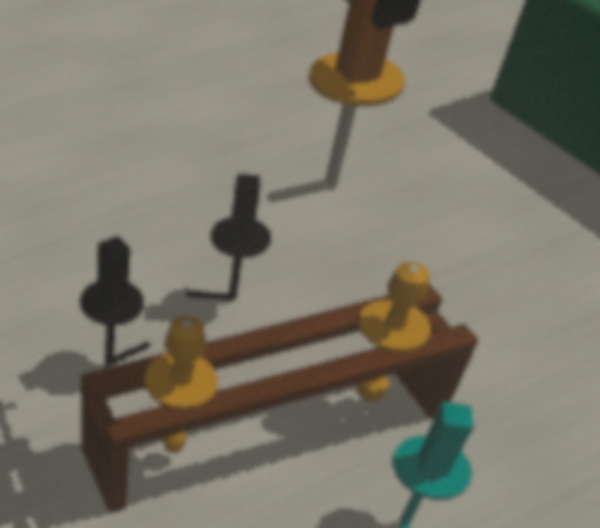

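The pole is held upright, with its toe pointing to the robot's right: corner at scene (388,117), tip at (362,122).

```bash
python3 - <<'E'
from h import *
print(onz("scene",(387.9,116.7),.264).round(4),onz("scene",(362.5,122.1),.264).round(4), "expect",(.519-.022*.14*0,.306),(.519-.044*.14,.306-.044*.99))
plan([(.535,.165,.36,83),(.565,.03,.36,84.5),(.601,-.05,.36,85.1),(.601,-.0503,.304,85.1)],dec=3)
E
```

```text
[0.5216 0.3044 0.264 ] [0.5143 0.2598 0.264 ] expect (0.519, 0.306) (0.51284, 0.26244)
(0.535, 0.165, 0.36, 83) -> [-0.917, 0.237, -0.015, -0.002, 0.001, -0.01] rows 3.4 
(0.565, 0.03, 0.36, 84.5) -> [-0.869, 0.308, -0.0, -0.0, 0.0, -0.017] rows 3.3 
(0.601, -0.05, 0.36, 85.1) -> [-0.508, 0.29, -0.0, -0.0, 0.0, -0.006] rows 2.1 
(0.601, -0.0503, 0.304, 85.1) -> [-0.002, -0.0, 0.373, -0.0, 0.0, -0.0] rows 1.3
```

>>> arm_command(
  motion=[
    [-0.23,0.06,0,0,0,-0.01,0],
    [-0.46,0.12,0,0,0,-0.01,0],
    [-0.69,0.18,0,0,0,-0.01,0],
    [-0.917,0.237,0,0,0,-0.01,0],
    [-0.917,0.237,0,0,0,-0.01,0],
  ],
)

```text
time: 6.08
tool_pos: [0.5354, 0.16, 0.3572]
ee_rot: [-179.7, 0.2, 82.7]
wrist_force: [-0.2, 0.6, -2.2]
grip_width: 0.0217
grasp_force: 40.0
```

>>> arm_command(
  motion=[
    [-0.22,0.08,0,0,0,-0.017,0],
    [-0.44,0.16,0,0,0,-0.017,0],
    [-0.66,0.23,0,0,0,-0.017,0],
    [-0.869,0.308,0,0,0,-0.017,0],
    [-0.869,0.308,0,0,0,-0.017,0],
  ],
)

```text
time: 6.5
tool_pos: [0.5656, 0.0252, 0.3566]
ee_rot: [-179.7, 0.1, 84.2]
wrist_force: [0.1, -0.2, -1.4]
grip_width: 0.0218
grasp_force: 40.0
```

>>> arm_command(
  motion=[
    [-0.25,0.15,0,0,0,-0.006,0],
    [-0.508,0.29,0,0,0,-0.006,0],
    [-0.508,0.29,0,0,0,-0.006,0],
    [-0.508,0.29,0.18,0,0,-0.006,0],
    [-0.508,0.29,0.373,0,0,-0.006,0],
    [-0.508,0.29,0.373,0,0,-0.006,0],
    [-0.508,0.29,0.373,0,0,-0.006,0],
  ],
)

```text
time: 7.08
tool_pos: [0.6005, -0.0493, 0.3023]
ee_rot: [-179.7, -0.1, 85.1]
wrist_force: [-0.8, -0.4, -1.0]
grip_width: 0.0217
grasp_force: 40.0
```

```bash
python3 - <<'E'
from h import *
s=ctrl.sense();print(s["time"],s["tool_pos"],s["ee_rot"],s["wrist_force"])
a=ctrl.camera("scene");t=ctrl.camera("top");cv2.imwrite("pics/s4.png",a)
f=lambda im,x,y,w,h,k:cv2.resize(im[y:y+h,x:x+w],None,fx=k,fy=k,interpolation=cv2.INTER_CUBIC)
c=np.zeros((560,800,3),np.uint8);p=f(a,80,180,160,160,2.5);c[:400,:400]=p;p=f(t,340,60,130,140,3);c[:420,405:795]=p
cv2.imwrite("pics/c4.png",c)
plan([(.5956,-.1131,.304,85.1)],dec=3)
E
```

```text
7.0833 [ 0.60052656 -0.04925359  0.30229681] [-1.79720399e+02 -6.22191277e-02  8.50928607e+01] [-0.75426254 -0.41639362 -0.99614662]
(0.5956, -0.1131, 0.304, 85.1) -> [-0.425, -0.003, 0.01, 0.001, 0.0, -0.0] rows 1.5
```

View pics/c4.png

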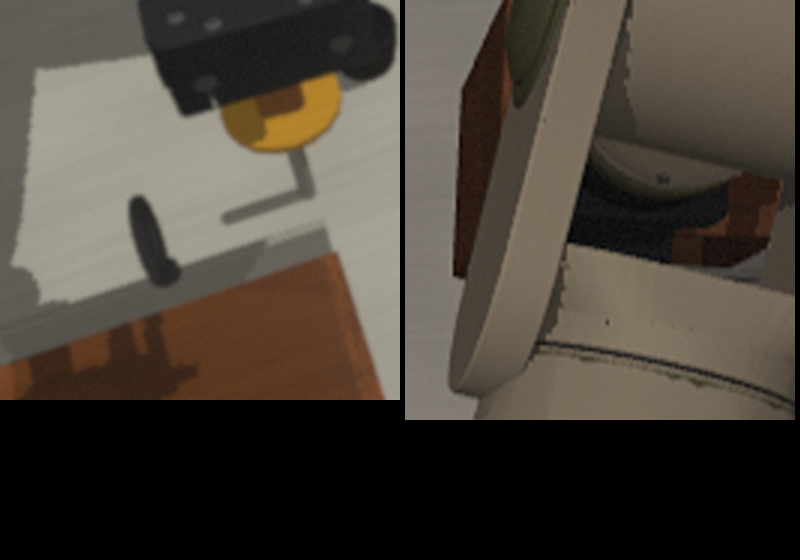

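The toe, from (306,191) to tip (225,217) in the crop, lines up with the ring centre at (152,238). I'll insert it gently.

>>> arm_command(
  motion=[
    [-0.07,0,0,0,0,0,0],
    [-0.14,0,0,0,0,0,0],
    [-0.2,0,0,0,0,0,0],
    [-0.25,0,0,0,0,0,0],
    [-0.3,0,0,0,0,0,0],
    [-0.3,0,0,0,0,0,0],
  ],
)

```text
time: 7.68
tool_pos: [0.5972, -0.0966, 0.3041]
ee_rot: [-180.0, 0.0, 85.0]
wrist_force: [-0.8, 0.6, -2.4]
grip_width: 0.0215
grasp_force: 40.0
```

>>> arm_command(
  motion=[
    [-0.05,0,0,0,0,0,0],
    [-0.1,0,0,0,0,0,0],
    [-0.125,0,0,0,0,0,0],
    [-0.125,0,0,0,0,0,0],
    [-0.125,0,0,0,0,0,0],
  ],
)

```text
time: 8.1
tool_pos: [0.5958, -0.1136, 0.3041]
ee_rot: [-180.0, -0.0, 85.1]
wrist_force: [-0.0, -0.3, -1.3]
grip_width: 0.0221
grasp_force: 40.0
```

```bash
python3 - <<'E'
from h import *
s=ctrl.sense();print(s["time"],s["tool_pos"],s["ee_rot"],s["wrist_force"])
a=ctrl.camera("scene");cv2.imwrite("pics/s5.png",a)
cv2.imwrite("pics/c5.png",cv2.resize(a[190:350,80:240],None,fx=3,fy=3,interpolation=cv2.INTER_CUBIC))
E
```

```text
8.1 [ 0.59575524 -0.11364288  0.30410372] [-1.79998056e+02 -7.38828660e-03  8.50565096e+01] [-0.00770552 -0.31305827 -1.28920137]
```

View pics/c5.png

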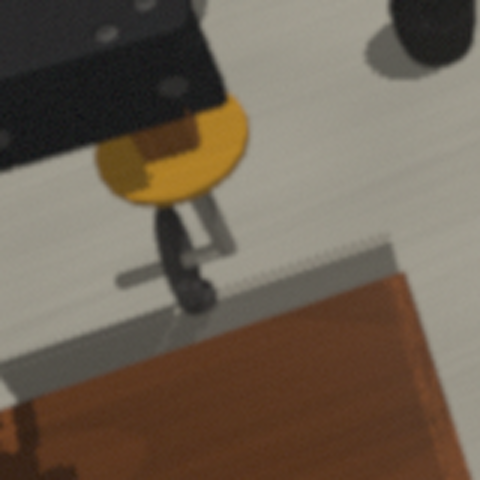

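The toe is through the ring, with its tip at (120,280) and corner at (230,248) on either side of the ring at (180,255). Now the flap gets swung along its arc.

>>> arm_command(
  motion=[
    [0,-0.05,0.01,0,0,0,0],
    [0,-0.1,0.02,0,0,0,0],
    [0,-0.19,0.055,0,0,0,0],
    [0,-0.287,0.095,0,0,0,0],
    [0,-0.37,0.15,0,0,0,0],
    [0,-0.45,0.21,0,0,0,0],
    [0,-0.533,0.273,0,0,0,0],
    [0,-0.533,0.273,0,0,0,0],
  ],
)

```text
time: 8.82
tool_pos: [0.5146, -0.1059, 0.2624]
ee_rot: [-179.9, -0.0, 85.1]
wrist_force: [0.3, -0.3, -2.5]
grip_width: 0.0216
grasp_force: 40.0
```

>>> arm_command(
  motion=[
    [0,-0.1,0.115,0,0,0,0],
    [0,-0.181,0.244,0,0,0,0],
    [0,-0.225,0.335,0,0,0,0],
    [0,-0.259,0.431,0,0,0,0],
    [0,-0.284,0.53,0,0,0,0],
    [0,-0.297,0.63,0,0,0,0],
    [0,-0.299,0.7,0,0,0,0],
    [0,-0.299,0.7,0,0,0,0],
  ],
)

```text
time: 9.48
tool_pos: [0.4712, -0.1024, 0.1569]
ee_rot: [-179.8, -0.1, 85.1]
wrist_force: [-0.3, 0.6, -2.1]
grip_width: 0.0218
grasp_force: 40.0
```

```bash
python3 - <<'E'
from h import *
s=ctrl.sense();print(s["time"],s["tool_pos"],s["ee_rot"],s["wrist_force"],s["moment"])
a=ctrl.camera("scene");cv2.imwrite("pics/s6.png",a)
cv2.imwrite("pics/c6.png",cv2.resize(a[190:350,40:240],None,fx=3,fy=3,interpolation=cv2.INTER_CUBIC))
E
```

```text
9.4833 [ 0.47115582 -0.10239835  0.15687689] [-1.79840336e+02 -6.40726950e-02  8.50833111e+01] [-0.30040139  0.56397463 -2.13324594] [ 0.00304997 -0.0807473  -0.03354751]
```

View pics/c6.png

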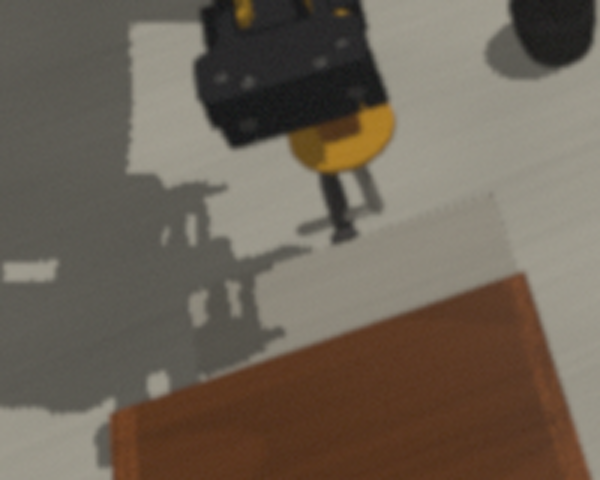

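The flap is nearly down, with the toe still in the ring at (340,215). I'll push on to the stop in small steps, watching the force.

>>> arm_command(
  motion=[
    [0,0,0.03,0,0,0,0],
    [0,0,0.06,0,0,0,0],
    [0,0,0.08,0,0,0,0],
    [0,0,0.08,0,0,0,0],
  ],
)

```text
time: 9.87
tool_pos: [0.4714, -0.1027, 0.1458]
ee_rot: [-180.0, -0.0, 85.1]
wrist_force: [-0.2, 0.4, -1.1]
grip_width: 0.0217
grasp_force: 40.0
```

>>> arm_command(
  motion=[
    [0,0,0.02,0,0,0,0],
    [0,0,0.03,0,0,0,0],
    [0,0,0.03,0,0,0,0],
  ],
)

```text
time: 10.12
tool_pos: [0.4717, -0.1029, 0.1422]
ee_rot: [179.9, 0.0, 85.1]
wrist_force: [-0.5, 0.6, 4.3]
grip_width: 0.0218
grasp_force: 40.0
```

```bash
python3 - <<'E'
from h import *
s=ctrl.sense();print(s["time"],s["tool_pos"],s["ee_rot"],s["wrist_force"],s["moment"])
a=ctrl.camera("scene");cv2.imwrite("pics/s7.png",a)
for p in [(205,254),(208,275)]:pass
E
```

```text
10.1167 [ 0.47174703 -0.10286764  0.14223229] [1.79942135e+02 1.67158710e-02 8.50745817e+01] [-0.52169028  0.62362298  4.33676962] [ 0.11683555  0.19140374 -0.032135  ]
```

>>> arm_command(
  motion=[
    [0,0,0.015,0,0,0,0],
    [0,0,0.02,0,0,0,0],
    [0,0,0.02,0,0,0,0],
    [0,0,0.02,0,0,0,0],
  ],
)

```text
time: 10.5
tool_pos: [0.4727, -0.1031, 0.1414]
ee_rot: [179.7, 0.1, 85.1]
wrist_force: [-3.2, 4.3, 21.8]
grip_width: 0.0213
grasp_force: 40.1
```

The force rise shows the flap is at its stop. I'll centre the toe in the ring, then withdraw toward +y.

>>> arm_command(
  motion=[
    [0,0,-0.03,0,0,0,0],
    [0,0,-0.06,0,0,0,0],
    [0,0,-0.09,0,0,0,0],
    [0,0,-0.11,0,0,0,0],
    [0,0,-0.11,0,0,0,0],
    [0,0,-0.11,0,0,0,0],
  ],
)

```text
time: 11.0
tool_pos: [0.4714, -0.1028, 0.155]
ee_rot: [-180.0, -0.0, 85.1]
wrist_force: [0.3, 0.8, -1.2]
grip_width: 0.0217
grasp_force: 40.0
```

>>> arm_command(
  motion=[
    [0.06,0,0,0,0,0,0],
    [0.12,0,0,0,0,0,0],
    [0.18,0,0,0,0,0,0],
    [0.24,0,0,0,0,0,0],
    [0.3,0,0,0,0,0,0],
    [0.36,0,0,0,0,0,0],
    [0.42,0,0,0,0,0,0],
    [0.42,0,0,0,0,0,0],
  ],
)

```text
time: 11.67
tool_pos: [0.4769, -0.0384, 0.1552]
ee_rot: [180.0, -0.0, 85.2]
wrist_force: [-0.1, -1.0, -2.2]
grip_width: 0.0216
grasp_force: 40.0
```

```bash
python3 - <<'E'
from h import *
s=ctrl.sense();print(s["time"],s["tool_pos"],s["ee_rot"],s["wrist_force"])
a=ctrl.camera("scene");cv2.imwrite("pics/s8.png",a)
cv2.imwrite("pics/c8.png",cv2.resize(a[130:350,40:260],None,fx=2.7,fy=2.7,interpolation=cv2.INTER_CUBIC))
plan([(.47,.05,.22,83)],dec=3)
E
```

```text
11.6667 [ 0.47688991 -0.03838776  0.15521319] [ 1.79998716e+02 -2.09347844e-02  8.51597678e+01] [-0.14725462 -0.99615568 -2.21147725]
(0.47, 0.05, 0.22, 83) -> [0.589, -0.096, -0.432, -0.0, -0.0, 0.024] rows 2.6
```

View pics/c8.png

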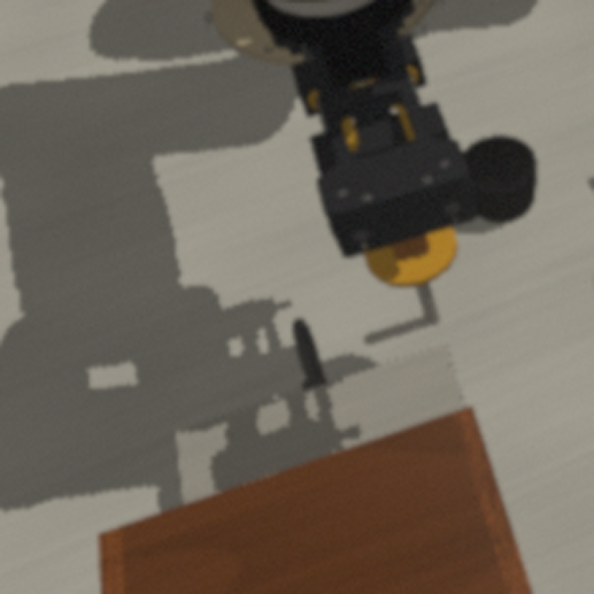

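The toe is clear of the ring (tip at (368,340), ring at (310,355)) and the flap is level. I've used all 10 pictures, so I'll go on with numbers only.

```bash
python3 - <<'E'
from h import *
print(onz("scene",(200.4,248.5),.06).round(4),onz("scene",(176.3,255.9),.06).round(4))
plan([(.485,.06,.26,84),(.50,.18,.32,82.1),(.519,.305,.32,82.1)],dec=3)
E
```

```text
[ 0.4795 -0.0393  0.06  ] [ 0.4749 -0.084   0.06  ]
(0.485, 0.06, 0.26, 84) -> [0.664, -0.002, -0.699, -0.0, -0.0, 0.013] rows 3.5 
(0.5, 0.18, 0.32, 82.1) -> [0.806, 0.016, -0.4, -0.0, -0.0, 0.021] rows 3.2 
(0.519, 0.305, 0.32, 82.1) -> [0.843, 0.01, 0.0, -0.0, -0.0, -0.0] rows 3.0
```

>>> arm_command(
  motion=[
    [0.16,0,-0.17,0,0,0.013,0],
    [0.33,0,-0.35,0,0,0.013,0],
    [0.5,0,-0.52,0,0,0.013,0],
    [0.664,-0.002,-0.7,0,0,0.013,0],
    [0.664,-0.002,-0.7,0,0,0.013,0],
  ],
)

```text
time: 12.13
tool_pos: [0.4867, 0.0619, 0.2651]
ee_rot: [179.5, -0.1, 84.1]
wrist_force: [-0.2, -0.4, -0.5]
grip_width: 0.0214
grasp_force: 40.0
```

>>> arm_command(
  motion=[
    [0.2,0,-0.15,0,0,0.021,0],
    [0.4,0.01,-0.3,0,0,0.021,0],
    [0.6,0.016,-0.4,0,0,0.021,0],
    [0.806,0.016,-0.4,0,0,0.021,0],
    [0.806,0.016,-0.4,0,0,0.021,0],
  ],
)

```text
time: 12.55
tool_pos: [0.5006, 0.1824, 0.3199]
ee_rot: [180.0, -0.1, 82.2]
wrist_force: [0.5, -0.7, -2.0]
grip_width: 0.0217
grasp_force: 40.0
```

>>> arm_command(
  motion=[
    [0.2,0,0,0,0,0,0],
    [0.4,0,0,0,0,0,0],
    [0.6,0.01,0,0,0,0,0],
    [0.75,0.01,0,0,0,0,0],
    [0.84,0.01,0,0,0,0,0],
    [0.84,0.01,0,0,0,0,0],
    [0.84,0.01,0,0,0,0,0],
  ],
)

```text
time: 13.13
tool_pos: [0.5196, 0.303, 0.319]
ee_rot: [-179.9, 0.1, 82.0]
wrist_force: [-1.1, -0.8, -1.6]
grip_width: 0.0216
grasp_force: 40.0
```

```bash
python3 - <<'E'
from h import *
s=ctrl.sense();print(s["time"],s["tool_pos"],s["ee_rot"],s["wrist_force"])
plan([(.519,.305,.19,82.1)],dec=3);plan([(.519,.305,.122,82.1)],dec=3)
E
```

```text
13.1333 [0.51961751 0.30300656 0.31902395] [-1.79928201e+02  7.21152035e-02  8.20176201e+01] [-1.08721808 -0.81710136 -1.61628109]
(0.519, 0.305, 0.19, 82.1) -> [0.014, -0.005, 0.86, -0.001, 0.001, -0.001] rows 3.1 
(0.519, 0.305, 0.122, 82.1) -> [0.014, -0.004, 1.313, -0.001, 0.001, -0.001] rows 4.7 TOO FAR
```

>>> arm_command(
  motion=[
    [0.01,0,0.17,0,0,0,0],
    [0.01,0,0.34,0,0,0,0],
    [0.01,0,0.5,0,0,0,0],
    [0.01,0,0.65,0,0,0,0],
    [0.01,0,0.78,0,0,0,0],
    [0.01,0,0.86,0,0,0,0],
    [0.01,0,0.86,0,0,0,0],
  ],
)

```text
time: 13.72
tool_pos: [0.5187, 0.3032, 0.1884]
ee_rot: [-179.7, 0.2, 81.9]
wrist_force: [-0.7, 1.0, -1.7]
grip_width: 0.0216
grasp_force: 40.0
```

>>> arm_command(
  motion=[
    [0,0,0.1,0,0,0,0],
    [0,0,0.2,0,0,0,0],
    [0,0,0.3,0,0,0,0],
    [0,0,0.38,0,0,0,0],
    [0,0,0.43,0,0,0,0],
    [0,0,0.44,0,0,0,0],
    [0,0,0.45,0,0,0,0],
    [0,0,0.45,0,0,0,0],
  ],
)

```text
time: 14.38
tool_pos: [0.52, 0.3051, 0.1245]
ee_rot: [179.9, -0.0, 82.0]
wrist_force: [-0.2, -0.3, -1.2]
grip_width: 0.0219
grasp_force: 40.0
```

>>> arm_command(
  motion=[
    [0,0,0.013,0,0,0,0],
    [0,0,0.02,0,0,0,0],
    [0,0,0.027,0,0,0,0],
    [0,0,0.027,0,0,0,0],
  ],
)

```text
time: 14.72
tool_pos: [0.5197, 0.3053, 0.12]
ee_rot: [180.0, -0.0, 82.0]
wrist_force: [0.6, -0.1, -1.3]
grip_width: 0.0216
grasp_force: 40.0
```

>>> arm_command(
  motion=[
    [0,0,0.005,0,0,0,0],
    [0,0,0.01,0,0,0,0],
    [0,0,0.01,0,0,0,0],
  ],
)

```text
time: 14.97
tool_pos: [0.5199, 0.3053, 0.1199]
ee_rot: [179.9, -0.0, 82.0]
wrist_force: [-3.8, -2.5, 10.3]
grip_width: 0.0216
grasp_force: 40.0
```

The guard has seated on the rails, at the same height as when it was picked up. Releasing, then retreating straight up.

>>> arm_command(
  motion=[
    [0,0,-0.01,0,0,0,0],
    [0,0,-0.01,0,0,0,0.3],
    [0,0,-0.01,0,0,0,1],
    [0,0,-0.01,0,0,0,1],
    [0,0,-0.01,0,0,0,1],
    [0,0,-0.01,0,0,0,1],
    [0,0,-0.01,0,0,0,1],
    [0,0,-0.01,0,0,0,1],
  ],
)

```text
time: 15.63
tool_pos: [0.5195, 0.3052, 0.1196]
ee_rot: [-180.0, 0.0, 82.0]
wrist_force: [0.3, 0.6, -0.2]
grip_width: 0.0639
grasp_force: 0.0
```

>>> arm_command(
  motion=[
    [0,0,0,0,0,0,1],
    [0,0,0,0,0,0,1],
    [0,0,-0.1,0,0,0,1],
    [0,0,-0.25,0,0,0,1],
    [0,0,-0.45,0,0,0,1],
    [0,0,-0.7,0,0,0,1],
    [0,0,-0.95,0,0,0,1],
    [0,0,-0.95,0,0,0,1],
  ],
)

```text
time: 16.3
tool_pos: [0.5214, 0.306, 0.27]
ee_rot: [179.4, -0.3, 82.0]
wrist_force: [-0.1, -0.2, 1.3]
grip_width: 0.0882
grasp_force: 0.0
```

```bash
python3 - <<'E'
from h import *
s=ctrl.sense();w=(s["tool_pos"],s["ee_rot"]);print(s["time"],s["tool_pos"],s["ee_rot"],s["wrist_force"],s["grip_width"])
im=ctrl.camera("wrist");cv2.imwrite("pics/w9.png",im)
def wz(p,z): o,d=wray(w,p);return (o+d*(z-o[2])/d[2]).round(4)
for c in blobs(im,(14,100,60),(32,255,255),(230,0,110,300),150):
    (u,r)=cv2.minEnclosingCircle(c);print(np.round(u,1),round(r,1),wz(u,.105))
for c in blobs(im,(3,60,60),(13,255,255),(262,120,36,90),60): print("handle",cv2.boundingRect(c))
# flap: ring in scene, compare pre-release picture
a=ctrl.camera("scene");b=cv2.imread("pics/s8.png");print("cupboard diff",cv2.absdiff(a,b)[255:300,130:170].mean())
t=ctrl.camera("top");c0=cv2.imread("pics/top0.png")
x=[cv2.boundingRect(c) for im2 in(c0,t) for c in blobs(im2,(14,110,90),(30,255,255),(110,165,185,70),50)];print(x)
E
```

```text
16.3 [0.52135778 0.30599276 0.26996737] [179.36232465  -0.33239188  82.02378722] [-0.05346872 -0.1708627   1.32975159] 0.08815940973091306
[278.5 262. ] 33.0 [0.5072 0.2038 0.105 ]
[275.7 185.4] 25.7 [0.518  0.3037 0.105 ]
[280.9 100.5] 28.2 [0.537  0.3962 0.105 ]
handle (292, 123, 6, 48)
handle (262, 123, 5, 43)
cupboard diff 34.467962962962964
[(181, 195, 27, 20), (228, 191, 28, 29), (184, 187, 24, 11), (135, 180, 29, 28), (228, 191, 27, 29), (184, 187, 25, 29)]
```

```bash
python3 - <<'E'
from h import *
s=ctrl.sense();w=(s["tool_pos"],s["ee_rot"]);im=ctrl.camera("wrist")
def wz(p,z): o,d=wray(w,p);return (o+d*(z-o[2])/d[2]).round(4)
H=cv2.cvtColor(im,cv2.COLOR_BGR2HSV);m=cv2.inRange(H,(3,60,40),(13,255,255))
k=np.zeros_like(m);cv2.circle(k,(276,192),21,255,-1)
for c in cv2.findContours(m&k,0,1)[0]:
    if cv2.contourArea(c)>40:
        x,y,W,h=cv2.boundingRect(c);print("handle",(x,y,W,h),"top centre if lower 22px:",wz((x+W/2,y+h-W/2),.167))
a=ctrl.camera("scene")
for im2 in(cv2.imread("pics/s8.png"),a):
    for c in blobs(im2,(0,0,0),(180,90,62),(143,243,22,32),15): print("ring",cv2.boundingRect(c))
v=[];
for i in range(3): v.append(ctrl.sense()["tool_pos"]);ctrl.camera("top")
print(s["time"],np.round(v,4).tolist())
E
```

```text
handle (255, 190, 18, 22) top centre if lower 22px: [0.5037 0.3035 0.167 ]
ring (149, 249, 12, 25)
ring (150, 250, 8, 23)
16.45 [[0.5191, 0.3051, 0.2605], [0.5191, 0.3051, 0.2605], [0.5192, 0.3051, 0.2608]]
```

The ring hasn't moved. The handle blob is ambiguous, so I'll compare the scene view of the rack with the starting picture.

```bash
python3 - <<'E'
from h import *
a=ctrl.camera("scene");b=cv2.imread("pics/scene0.png")
for im in(b,a):
    g=cv2.cvtColor(im,cv2.COLOR_BGR2HSV)
    print("\n".join("".join("B" if 14<=h<=32 and s>110 else "h" if 3<=h<14 and s>90 else "." for h,s,v in r) for r in g[148:200:2,350:400]));print()
im=ctrl.camera("wrist");g=cv2.cvtColor(im,cv2.COLOR_BGR2HSV)
print("\n".join("".join("B" if 14<=h<=32 and s>100 else "h" if 3<=h<14 and s>60 else "." for h,s,v in r) for r in g[150:225:3,235:325:2]))
E
```

```text
..................................................
..................................................
..................................................
..................................................
..................................................
.......................hhhhBhB....................
.....................BBBBBhBBhhh..................
.....................hBBBBhBBBBhB.................
....................hhhhBBhBBBBBhh................
....................BBhhhhBhBhBBh.................
...................hBBBBhhBBBhBBB..........hhhhhhh
...................hhhhBhBBBhhhBB..hhhhhhhhhhhhhhB
...................BBBhBhBBBBhhhhhhhhhhhhhhhhhhhhB
..................BBhBBBBhBBhhhhhhhhhhhhhhhhhhhhBB
...........BBBBBBBhhhhBBBBhBhhhBhhhhhhhhhhhhhhhh.B
....hhhhBBBBBBBBBBhhhBhBhhBBBhBBBBhhhBhhhh........
hhhhhhBBBBBBBBBBBBBBhhhhBBBBBBBBBBBB..............
hhhhhhBBBBBBBBBBBhBhBhBhBhBBBBBBBBB...............
hhhhhhBBBBBBBBBBBBBBBhBhBhBBBBBBBBBB..............
hhhhhBBBBBBBBBBBBBBhhBBBBBBBBBBBBBBB..............
.hhh....BBBBBBBBBBBBBBBBBBBBBBBBBBBB..........hhhh
..........BBBBBBBBBBBBBBBBBBB
[... 2003 characters left out ...]
hhhBh.....
.........hhBBBBBBBhhhBBBBhBhBBBBBBBhBhhh.....
.........hBBBBBBBBhBBhBBBBBBBBBBBBBBhhhh.....
.........hhBBBBBBBhBBBBBhBhBBBBBBBBBhhhh.....
.........hBBBBBBBBhBBBhBBBBBBBBBBBBhhhhh.....
.........hhBBBBBBhhBhBBBBBBBhBBBBBBhhhhh.....
.........hhhBBBBBhBBBBBBBBBBhBBBBBhhhhhh.....
.........hhhBBBBBhhBBBBBBhBBhBBBBBBhhhhh.....
.........BhhhhBBBhBBBhBBBBBBhBBBBhhhhhhh.....
.........hhhhhhBBhBBBBBBBBBBhBBhhhhhhhB......
.........hhhhhhhhhhBBBBBBBBhB.BBhhhhhhhh.....
.........hhhhhhhh.hBhBBBBBBB..BBhBhhhhh......
.........hhhhhBhh.............Bhhhhhhhh......
.........hhhhhhhhh............BhhhhhhBh......
.........hhhhhhhhh............hBhhhhhhh......
.........hhhhhhhhh............Bhhhhhhhh......
```

The scene view of the pole matches the start: upright, with the guard on the rails. The gripper is clear and the ring hasn't moved, so I'm handing in.

```bash
python3 -c "
from workcell import ctrl
print(ctrl.sign_off())"
```

```text
the job is handed in; nothing more can be done
None
```

The job is handed in, with no verdict returned: the flap was swung down to its stop with the hook through the eye, then the pole was unhooked and hung back upright between the rack's rails, clear of the gripper, at about 17 s of the 64 s allowed.

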